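# Roll the blue marble up to its viewing seat

## Robot

A 6-joint arm with a two-finger parallel gripper is mounted at the origin on the work surface. World frame = base frame: x ahead of the robot, y to its left, z up, the work surface at z = 0. Lengths are in mm, angles in rad, forces in N, time in s.
With the tool pointing down it reaches from about 350 to 875 mm from the base axis. Payload 15.5 kg.
Tool frame: the origin (TCP) lies midway between the tips of the shut fingers; the grasp point (between the pads) lies 19 mm behind it; z points along the fingers, y is the line along which they close (so a half turn about z gives the same grasp; the last joint's range is limited). The gripper opens to 85 mm and grips with 20 to 120 N. Pads are 22 mm wide; open, the fingers measure 114 mm over their backs; the gripper's body (76 mm by 85 mm) begins 54 mm behind the grasp point. The pads swing forward as they close: fully open they stand 13 mm farther back than shut.
Start: joints at [1.105, 0.494, 1.345, -0, 1.302, -0.096], TCP at [225.888, 582.753, 192.877] pointing down, gripper open.
Joint ranges: [-2.91, 2.91], [-0.82, 2.16], [0.22, 2.67], [-1.22, 4.37], [0.12, 2.79], [-3.08, 3.08]. Speed limits (rad/s): [1.89, 1.89, 2.57, 3.01, 3.01, 3.01].

## Interface

Orientations are given as a unit quaternion [w, x, y, z].
In Python, from bench import manip, viewer gives the robot as it stands. The module is installed in compiled form; this text tells all that it offers.
- The arm moves only by the tool send_rows, never from a script. Its arguments are lists of equal length, an entry for each row: "fingers": the finger opening in m, from 0 to 0.0854; "xyz": the shift along the tool's x, y, z in a scale on which 1.0 is 0.25 m, a list of three; "turn": the turn, a rotation vector about the tool's x, y, z in normalised numbers (1 is pi rad), a list of three. A call has 1 to 12 rows; each row is the pose to reach, as a shift and turn from the pose commanded when the call began, along the tool's axes at that moment; what a row does not reach only later rows make up. A row lasts 1/12 s, in which the tool goes at most 41.7 mm and 7.16 degrees, less where a joint would pass 70% of its speed; a pose out of reach is approached as far as the arm can. A call with a gripper value outside its range is refused whole. The fingers move at their own pace and stop on an object; "squeeze" is the grip in N (left out, the last holds). Time passes only in rows, so rows that repeat a pose let the fingers close. It gives the time, the measured TCP pose, the force, the opening and the grip force at its end, in the units of the state.
- manip.observe(): the state, without advancing time (a new reading comes with each control period).
- viewer.get_image(name): name is "side" or "top"; returns a dict with "img" (480x640x3 uint8, red, green, blue), "range_z" (480x640 float32, mm along the optical axis (not along the pixel's ray), 0 where there is no reading), "fx", "fy", "cx", "cy" (pixels), "xyz" and "orientation" of the camera in the world. Camera axes: x right, y down, z forward; pixel columns grow to the right and rows downward; lengths in mm; the calibration is good to about 2 mm. A picture is of the moment at which its call begins.
- manip.hand_in(): hands the job in; it is judged then, once.
The state is a dict: "clock": time; "qpos": joint angles; "qvel": joint speeds; "joint_torque": joint torques, N m; "ee_pos": TCP position; "orientation": TCP orientation; "wrist_force": force on the tool from outside, world axes, zero at the start; "wrist_torque": the same for the moment, N m; "grip_width": finger opening in mm; "finger_force": force on a finger pad.
Only numpy, scipy, OpenCV 4.12 (cv2) and the standard library are available. Lean on these libraries where they do the work, as an engineer would, in place of code of your own. Each camera call takes 0.05 s, during which the arm holds its last target. There are 200 camera calls.

## Task

Two glass marbles lie at the bottom of the sloping two-lane marble rest. With the fingertips, gently push the blue one up its lane and past the brass-marked edge at the top, so that it drops into the black seat in front of the white end stop and does not roll back when you take the hand away. Only push it, never lift it; leave the amber marble where it lies, and do not disturb the jar, the brass mould or the paddle.

Things in the scene. Friction and masses are not known exactly. Their poses are not given: they have to be found in the camera images.
- blue_marble: Cobalt blue glass marble with white spots, a ball of 44 mm diameter, about 95 g, slippery and free to roll. Origin at its centre (its axes turn as it rolls). It starts at the bottom of one of the two lanes, resting on the lane floor against the low lip (centre at tray x = -80 mm, 22 mm above the floor).
- amber_marble: Amber glass marble with yellow spots, 44 mm diameter, origin at its centre. It lies at the bottom of the other lane and must stay there.
- tray: Fixed sloping tray, aluminium floor 215 x 146 mm on a wooden stand, two lanes. Origin: middle of the floor's upper surface, 55 mm above the table. x points up the slope along the lanes (0.14 rad above level), z normal to the floor. Lane centres at y = +42 and -42 mm. Lanes 40 mm wide, dark walls 10 mm high, 6 thick. At the low end a lip 10 mm high, x = -105 to -99 mm.
- edge_left (a point): Edge at the top of the left lane (tray x = 55, y = +42 mm, on the lane floor), marked by a brass strip: here the floor steps down 6 mm into the black seat. A marble let go before its centre has passed this edge rolls back to the bottom; beyond it, it drops into the seat and stays by itself.
- edge_right (a point): The same edge in the right lane: tray x = 55, y = -42 mm, on the lane floor.
- seat_left (a point): Where the centre of a seated marble lies in the left lane (to 2 mm): tray x = 71, y = +42, z = 16 mm, in the black seat (floor 6 mm below the lane's) between the edge and the white end stop. The stop crosses both lanes, rises 30 mm above the lane floor, its face at tray x = 94.5 mm.
- seat_right (a point): The same seat in the right lane: tray x = 71, y = -42, z = 16 mm.
- jar: Bystander: pale glass jar with paper label and white lid, 56 mm diameter, 85 mm tall, standing on the table left of the tray (its +y side). Origin at the centre of its underside.
- mould: Bystander: brass mould cup, 60 mm across the rim, 60 mm tall, standing on the table right of the tray (its -y side). Origin at the centre of its underside.
- paddle: Bystander: black graphite paddle lying on the table beyond the tray's high end, blade 80 x 60 x 12 mm, wooden handle of 12 mm diameter, about 190 mm long in all, along its x. Origin at the underside, where blade and handle meet.
Not all that is in view belongs to the job. Several things have the shape of the blue_marble; the one meant has the colours described above.

How it is judged (in metres and radians):
On the way, in this order (a step that is already met when the one before it is completed fails the run):
1. the blue marble rolls up the lane along its floor, past the middle (x of blue_marble in the frame of tray between -0.02 and 0.035 m and z of blue_marble in the frame of tray between 0.018 and 0.027 m).
2. the blue marble lies in the seat beyond the edge (x of blue_marble in the frame of tray between 0.064 and 0.079 m and z of blue_marble in the frame of tray between 0.012 and 0.0195 m), for 0.2 s.
At the end, for the whole second after the job is handed in: The blue marble rests in the black seat between the step and the white stop (centre at tray x 64 to 79 mm, z 12 to 19.5 mm, slower than 20 mm/s), and the amber marble lies at the bottom of its lane (within 10 mm) (all of step 2 and linear speed of blue_marble below 0.02 m/s and x of amber_marble in the frame of tray between -0.09 and -0.07 m and z of amber_marble in the frame of tray between 0.018 and 0.0255 m); the robot touches nothing.
It fails at once if the blue marble is lifted off its lane (centre more than 36 mm above the floor; rolling, it is at 22 mm) (z of blue_marble in the frame of tray above 0.036 m).
It fails at once if the blue marble is pressed hard (over 25 N) (contact force between the fingers and blue_marble above 25 N).
It fails at once if the amber marble is disturbed (moved more than 15 mm) (distance of amber_marble from where it was at the start of the episode above 0.015 m).
It fails at once if the jar, mould or paddle is disturbed (moved more than 20 mm) (distance of any of jar, mould, paddle from where it was at the start of the episode above 0.02 m).
It also fails if it takes over 38 s, if anything falls off the work surface, if the arm or the gripper's body presses on something with over 40 N, if the wrist force passes 120 N, or if a joint passes its speed limit or range.

## Working session

There is one attempt and no reset: what is moved stays moved. The work goes in short steps, Python scripts to look and compute and a tool call to move; the robot and the scene stay as the last step left them, time stands still between calls to the robot, and variables do not carry over. Pictures are saved under pics/ and viewed, at most 10 in all, crops included, and the job is handed in when it is done.

Besides the shell and the picture viewer there is one more tool, called after ">>>" in YAML: its name, and indented under it one key for each argument. send_rows: Moves the arm, as the interface text tells. Its arguments: {"type":"object","properties":{"fingers":{"type":"array"},"xyz":{"type":"array"},"turn":{"type":"array"},"squeeze":{"type":"number"}},"required":["fingers","xyz","turn"]}

```bash
mkdir -p pics; cat > h.py <<'E'
import numpy as np, cv2
from scipy.spatial.transform import Rotation as R
from bench import manip, viewer
def rot(q): return R.from_quat([q[1],q[2],q[3],q[0]])
def grab(n):
    d=viewer.get_image(n); np.savez(f'{n}.npz',**d); return d
def cloud(d):
    v,u=np.mgrid[:480,:640]; z=d['range_z']
    p=np.stack([(u-d['cx'])/d['fx']*z,(v-d['cy'])/d['fy']*z,z],-1)
    return p@rot(d['orientation']).as_matrix().T+np.array(d['xyz'])
def save(d,n): cv2.imwrite(f'pics/{n}.png',d['img'][:,:,::-1])
E
python3 - <<'E'
from h import *
for n in('top','side'):
    d=grab(n); save(d,n+'0'); print(n,d['xyz'],d['orientation'],d['fx'])
print(manip.observe())
E
```

```text
top [487.56411598  63.0069501  819.64998633] [ 0.04054888 -0.69607701  0.71388794 -0.06478109] 469.5731297219157
side [440.87780555 755.87717474 700.03041372] [ 0.04102233 -0.11043926  0.90498818 -0.40879913] 596.6521065692247
{'clock': 0.1, 'qpos': array([ 1.10552512e+00,  4.94154099e-01,  1.34604242e+00,  2.72186440e-05,
        1.30249648e+00, -9.54458356e-02]), 'qvel': array([-0.00047275, -0.00031326, -0.00192812, -0.00029788,  0.00014746,
       -0.0001594 ]), 'joint_torque': array([ 2.31357248e-03, -8.83577228e+01, -3.84566975e+01, -6.71358862e-05,
        5.13294741e-03,  1.06153202e-04]), 'ee_pos': array([225.70621925, 582.44641991, 192.34841352]), 'orientation': array([-1.64840666e-04,  1.83864234e-01,  9.82951495e-01, -5.25060144e-04]), 'wrist_force': array([-0.28391087,  0.30685903, -0.0440331 ]), 'wrist_torque': array([ 0.0096715 ,  0.00994025, -0.04009451]), 'finger_force': 0.0, 'grip_width': 85.70932071305617}
```

View pics/top0.png

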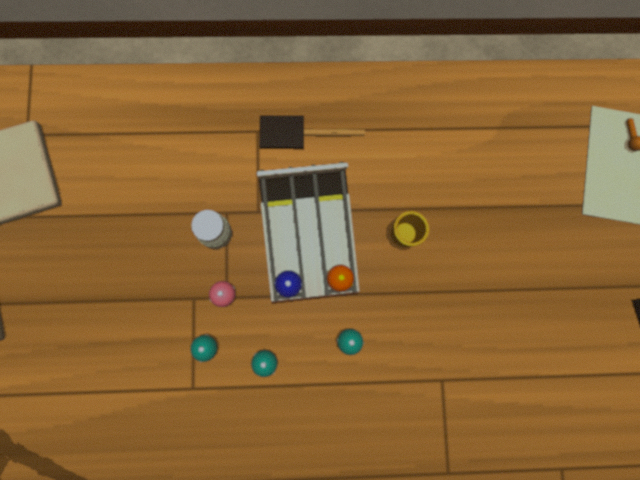

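View pics/side0.png

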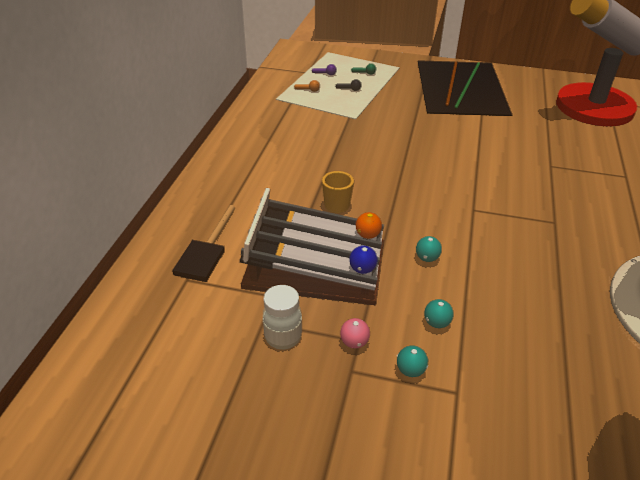

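The round candidates in the top view are blue (288,284), amber (340,278), pink (222,294), and teal (204,348), (264,363), (350,342). Only the one at (288,284), in the left lane, is cobalt blue. In the side view it is at (363,260). The jar is to the left at (210,228), the mould is at (410,230) and the paddle is at (282,132).

```bash
cat > loc.py <<'E'
from h import *
def ray(d,u,v):
    r=rot(d['orientation']).apply([(u-d['cx'])/d['fx'],(v-d['cy'])/d['fy'],1]); return np.array(d['xyz']),r
def onz(d,u,v,z): o,r=ray(d,u,v); return o+r*(z-o[2])/r[2]
def blob(d,lo,hi,box):
    m=cv2.inRange(cv2.cvtColor(d['img'],cv2.COLOR_RGB2HSV),lo,hi); x0,x1,y0,y1=box
    k=np.zeros_like(m); k[y0:y1,x0:x1]=m[y0:y1,x0:x1]
    c=max(cv2.findContours(k,cv2.RETR_EXTERNAL,cv2.CHAIN_APPROX_NONE)[0],key=cv2.contourArea)
    return cv2.minEnclosingCircle(c),cv2.minAreaRect(c)
def meet(a,b):
    (o,r),(p,s)=a,b; t=np.linalg.lstsq(np.stack([r,-s],1),p-o,rcond=None)[0]
    A,B=o+r*t[0],p+s*t[1]; return (A+B)/2,np.linalg.norm(A-B)
BLUE=((110,100,50),(130,255,255)); AMB=((3,200,120),(16,255,255)); YEL=((22,150,90),(34,255,255))
E
python3 - <<'E'
from loc import *
L=lambda n:dict(np.load(n+'.npz'))
t,s=L('top'),L('side')
P={}
for n,c,bt,bs in(('blue',BLUE,(265,315,262,305),(335,390,235,285)),('amber',AMB,(322,358,260,296),(350,388,205,245))):
    a,b=blob(t,*c,bt),blob(s,*c,bs)
    p,g=meet(ray(t,*a[0][0]),ray(s,*b[0][0])); q=onz(t,*a[0][0],65.6); P[n]=q
    print(n,a[0],b[0],'2view',p.round(1),'gap',round(g,1),'plane',q.round(1))
for n,bt in(('eL',(262,296,195,210)),('eR',(318,346,190,205))):
    a=blob(t,*YEL,bt); q=onz(t,*a[1][0],62.7); P[n]=q; print(n,a[1],q.round(1))
y=P['blue']-P['amber']; print('y-sep',np.linalg.norm(y),'yaw',np.arctan2(-y[0],y[1]))
for m,e in(('blue','eL'),('amber','eR')):
    x=P[e]-P[m]; print('len',np.linalg.norm(x[:2]),'yaw',np.arctan2(x[1],x[0]))
C=cloud(t)
for u,v in((210,222),(282,132),(335,132),(305,170),(427,230),(310,250)): print(u,v,C[v,u].round(0))
im=np.hstack([cv2.resize(t['img'][150:310,230:370],None,fx=2.8,fy=2.8,interpolation=2),cv2.resize(s['img'][180:308,235:347+50],(352,448))])
cv2.imwrite('pics/crop.png',im[:,:,::-1]); print(im.shape)
E
```

```text
blue ((287.7894592285156, 283.5526428222656), 13.03174877166748) ((363.0, 259.22222900390625), 13.814126968383789) 2view [531.3  80.7  67.3] gap 1.6 plane [530.6  80.7  65.6]
amber ((340.2910461425781, 278.18060302734375), 12.696006774902344) ((368.44000244140625, 223.0), 12.599843978881836) 2view [537.9  -3.1  71.7] gap 2.5 plane [537.1  -3.8  65.6]
eL ((279.4078674316406, 202.21670532226562), (4.848911762237549, 23.309829711914062), 83.2901611328125) [664.7  92.   62.7]
eR ((330.4713134765625, 196.68443298339844), (4.526786804199219, 23.267684936523438), 84.80557250976562) [672.4   7.4  62.7]
y-sep 84.6811337321607 yaw 0.07603450773028979
len 134.55234537314948 yaw 0.08403104545674524
len 135.78312556123643 yaw 0.08265006429556729
210 222 [629. 201.  86.]
282 132 [806.  87.  10.]
335 132 [804.  -8.  12.]
305 170 [709.  49.  95.]
427 230 [ 613. -151.   60.]
310 250 [586.  43.  52.]
(448, 744, 3)
```

View pics/crop.png

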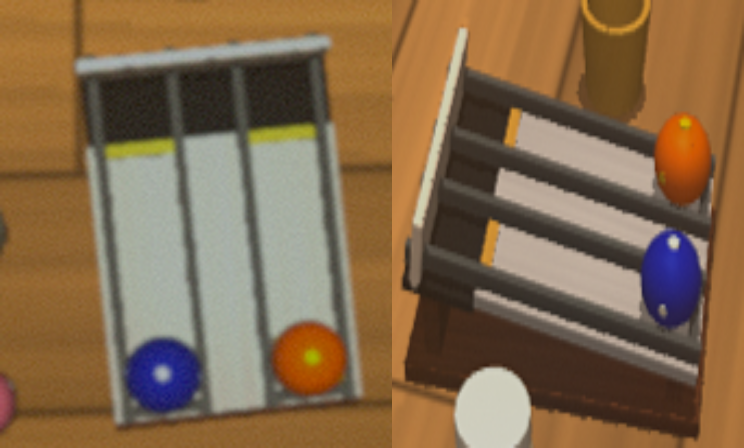

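The crop shows the cobalt marble with a white spot at the bottom of the left lane and the amber one with a yellow spot in the right lane. The measurements agree: marble spacing is 84.7 mm (84 expected), marble to edge is about 135 mm, and tray yaw is about 0.082. The blue marble's centre is at about (531, 81, 65.6). I'll go half-way while turning the closing axis across the lane.

Units first: shifts go in shares of 0.25 m and turns go in shares of pi rad. So -0.235 m / 0.25 = -0.94, -0.21 m / 0.25 = -0.84, -0.453 rad / 3.1416 = -0.1442.

>>> send_rows:
  fingers: [0.02, 0.02, 0.02, 0.02, 0.02, 0.02, 0.02, 0.02, 0.02, 0.02, 0.02, 0.02]
  xyz:
    - [-0.04, -0.036, 0]
    - [-0.12, -0.108, 0]
    - [-0.22, -0.196, 0]
    - [-0.32, -0.288, 0]
    - [-0.42, -0.376, 0]
    - [-0.52, -0.464, 0]
    - [-0.62, -0.556, 0]
    - [-0.72, -0.644, 0]
    - [-0.8, -0.716, 0]
    - [-0.88, -0.788, 0]
    - [-0.92, -0.824, 0]
    - [-0.94, -0.84, 0]
  turn:
    - [0, 0, -0.0127]
    - [0, 0, -0.0255]
    - [0, 0, -0.0382]
    - [0, 0, -0.0509]
    - [0, 0, -0.0637]
    - [0, 0, -0.0764]
    - [0, 0, -0.0891]
    - [0, 0, -0.1019]
    - [0, 0, -0.1146]
    - [0, 0, -0.1273]
    - [0, 0, -0.1369]
    - [0, 0, -0.1442]

```text
clock: 1.1
ee_pos: [369.7, 300.1, 192.8]
orientation: [-0.0, -0.042, 0.999, -0.0]
wrist_force: [0.1, 0.1, 0.3]
grip_width: 19.8
finger_force: 0.0
```

```bash
cat > to.py <<'E'
from h import *; import sys
s=manip.observe(); r=rot(s['orientation']); t=np.array([float(a) for a in sys.argv[1:4]])
print('t',s['clock'],'pos',s['ee_pos'].round(1),'w',round(s['grip_width'],1),'F',s['wrist_force'].round(2))
yaw=np.arctan2(r.as_matrix()[1,1],r.as_matrix()[0,1]); print('yaw y-axis',yaw.round(4),'tool z',r.as_matrix()[:,2].round(3),'delta tool mm',r.inv().apply(t-s['ee_pos']).round(1))
E
python3 to.py 483 76.8 192
```

```text
t 1.1 pos [369.7 300.1 192.8] w 19.8 F [0.06 0.15 0.33]
yaw y-axis 1.6539 tool z [-0.    -0.001 -1.   ] delta tool mm [ -94.4 -231.9    0.8]
```

Scaled: -0.232 m / 0.25 = -0.928, -0.229 m / 0.25 = -0.916.

>>> send_rows:
  fingers: [0.02, 0.02, 0.02, 0.02, 0.02, 0.02, 0.02, 0.02, 0.02, 0.02, 0.02, 0.02]
  xyz:
    - [-0.024, -0.056, 0]
    - [-0.064, -0.156, 0]
    - [-0.112, -0.272, 0]
    - [-0.16, -0.392, 0]
    - [-0.208, -0.508, 0]
    - [-0.256, -0.624, 0]
    - [-0.296, -0.724, 0]
    - [-0.332, -0.812, 0]
    - [-0.356, -0.876, 0]
    - [-0.372, -0.916, 0]
    - [-0.3776, -0.928, 0]
    - [-0.3776, -0.928, 0]
  turn:
    - [0, 0, 0]
    - [0, 0, 0]
    - [0, 0, 0]
    - [0, 0, 0]
    - [0, 0, 0]
    - [0, 0, 0]
    - [0, 0, 0]
    - [0, 0, 0]
    - [0, 0, 0]
    - [0, 0, 0]
    - [0, 0, 0]
    - [0, 0, 0]

```text
clock: 2.1
ee_pos: [482.5, 78.5, 192.7]
orientation: [-0.0, -0.041, 0.999, 0.0]
wrist_force: [0.1, -0.0, -0.1]
grip_width: 20.1
finger_force: 0.0
```

```bash
python3 to.py 483 76.8 60; python3 - <<'E'
from loc import *
d=grab('top'); save(d,'top1'); a=blob(d,*BLUE,(265,315,262,305)); print(a[0])
E
```

```text
t 2.1 pos [482.5  78.5 192.7] w 20.1 F [ 0.12 -0.04 -0.12]
yaw y-axis 1.6531 tool z [-0.  0. -1.] delta tool mm [ -0.4  -1.7 132.7]Traceback (most recent call last):
  File "<stdin>", line 2, in <module>
  File "loc.py", line 8, in blob
    c=max(cv2.findContours(k,cv2.RETR_EXTERNAL,cv2.CHAIN_APPROX_NONE)[0],key=cv2.contourArea)
ValueError: max() iterable argument is empty
```

View pics/top1.png

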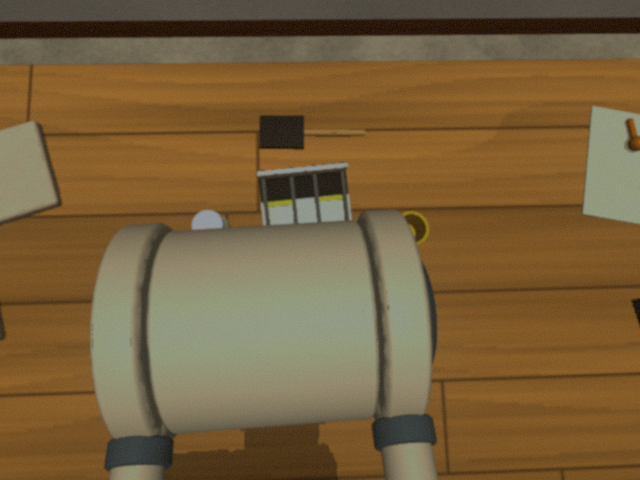

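The top view is now blocked by the arm, so I'll watch from the side. I'm lowering behind the marble to z ≈ 57, which is above the lip and the walls (about 51).

Scaled: 0.1355 m / 0.25 = 0.542, 0.135 m / 0.25 = 0.54.

>>> send_rows:
  fingers: [0.02, 0.02, 0.02, 0.02, 0.02, 0.02, 0.02, 0.02, 0.02, 0.02, 0.02, 0.02]
  xyz:
    - [0, -0.004, 0.024]
    - [0, -0.004, 0.072]
    - [0, -0.004, 0.136]
    - [0, -0.004, 0.2]
    - [0, -0.004, 0.264]
    - [0, -0.004, 0.328]
    - [0, -0.004, 0.392]
    - [0, -0.004, 0.448]
    - [0, -0.004, 0.488]
    - [0, -0.004, 0.52]
    - [0, -0.004, 0.54]
    - [0, -0.004, 0.542]
  turn:
    - [0, 0, 0]
    - [0, 0, 0]
    - [0, 0, 0]
    - [0, 0, 0]
    - [0, 0, 0]
    - [0, 0, 0]
    - [0, 0, 0]
    - [0, 0, 0]
    - [0, 0, 0]
    - [0, 0, 0]
    - [0, 0, 0]
    - [0, 0, 0]

```text
clock: 3.15
ee_pos: [481.9, 78.1, 56.6]
orientation: [-0.001, -0.042, 0.999, 0.0]
wrist_force: [-0.5, -0.0, 0.3]
grip_width: 19.7
finger_force: 0.0
```

```bash
python3 to.py 483 76.8 57; python3 - <<'E'
from loc import *
d=grab('side'); cv2.imwrite('pics/side1.png',cv2.resize(d['img'][150:350,220:470],None,fx=3,fy=3)[:,:,::-1]); print(blob(d,*BLUE,(240,390,205,300))[0])
E
```

```text
t 3.15 pos [481.9  78.1  56.6] w 19.7 F [-0.51 -0.02  0.35]
yaw y-axis 1.6546 tool z [-0.001 -0.    -1.   ] delta tool mm [-1.  -1.4 -0.4]
((363.0382080078125, 259.22930908203125), 13.809894561767578)
```

View pics/side1.png

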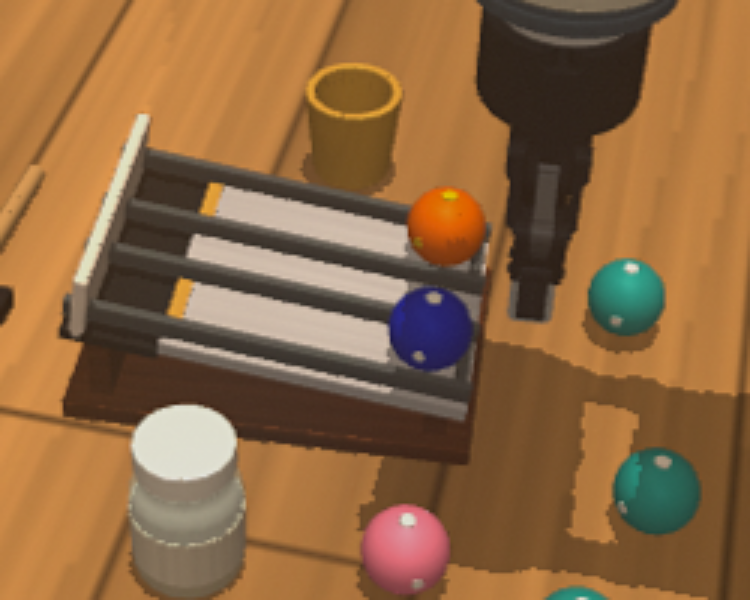

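The tips stand clear behind the blue marble, which is at crop (430,328) and has not moved; nothing else is disturbed. Now a slow approach and the start of the push along tool −x, rising with the slope.

Scaled: -0.028 m / 0.25 = -0.112, -0.01 m / 0.25 = -0.04.

>>> send_rows:
  fingers: [0.02, 0.02, 0.02, 0.02, 0.02, 0.02, 0.02, 0.02, 0.02, 0.02, 0.02, 0.02]
  xyz:
    - [-0.012, -0.004, 0]
    - [-0.024, -0.004, -0.002]
    - [-0.032, -0.004, -0.004]
    - [-0.04, -0.004, -0.004]
    - [-0.048, -0.004, -0.006]
    - [-0.056, -0.004, -0.008]
    - [-0.064, -0.004, -0.008]
    - [-0.072, -0.004, -0.01]
    - [-0.08, -0.004, -0.012]
    - [-0.088, -0.004, -0.012]
    - [-0.1, -0.004, -0.014]
    - [-0.112, -0.004, -0.016]
  turn:
    - [0, 0, 0]
    - [0, 0, 0]
    - [0, 0, 0]
    - [0, 0, 0]
    - [0, 0, 0]
    - [0, 0, 0]
    - [0, 0, 0]
    - [0, 0, 0]
    - [0, 0, 0]
    - [0, 0, 0]
    - [0, 0, 0]
    - [0, 0, 0]

```text
clock: 4.2
ee_pos: [510.8, 79.0, 61.4]
orientation: [-0.0, -0.042, 0.999, 0.0]
wrist_force: [0.4, -0.2, -0.6]
grip_width: 19.9
finger_force: 0.0
```

```bash
cat > see.py <<'E'
from loc import *
d=grab('side'); c=blob(d,*BLUE,(230,390,180,300))[0]; o,r=ray(d,*c[0])
# meet with vertical plane of the lane centre line through blue start, yaw .082
u=np.array([.9966,.0819,0]); v=np.array([-.0819,.9966,0]); O=np.array([616.2,45.4,55])
p=o+r*((O+42*v-o)@v)/(r@v); h=(p-O)@u; z=p[2]-55
print('px',np.round(c,1),'tray x',round(h*np.cos(.14)+z*np.sin(.14),1),'z',round(-h*np.sin(.14)+z*np.cos(.14),1))
s=manip.observe(); print(s['clock'],s['ee_pos'].round(1),'F',s['wrist_force'].round(2),'fing tray h',((s['ee_pos']-O)@u).round(1),((s['ee_pos']-O)@v).round(1))
E
python3 see.py
```

```text
Traceback (most recent call last):
  File "see.py", line 6, in <module>
    print('px',np.round(c,1),'tray x',round(h*np.cos(.14)+z*np.sin(.14),1),'z',round(-h*np.sin(.14)+z*np.cos(.14),1))
               ~~~~~~~~^^^^^
ValueError: setting an array element with a sequence. The requested array has an inhomogeneous shape after 1 dimensions. The detected shape was (2,) + inhomogeneous part.
```

```bash
sed -i 's/np.round(c,1)/c/' see.py; python3 see.py
```

```text
px ((363.0382080078125, 259.22930908203125), 13.809894561767578) tray x -78.5 z 23.4
4.3 [511.2  79.   61.5] F [ 0.01  0.09 -0.16] fing tray h -101.9 42.1
```

```bash
python3 - <<'E'
from loc import *
d=dict(np.load('side.npz')); cv2.imwrite('pics/side2.png',cv2.resize(d['img'][190:310,310:430],None,fx=5,fy=5)[:,:,::-1])
E
```

```text
(no output)
```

View pics/side2.png

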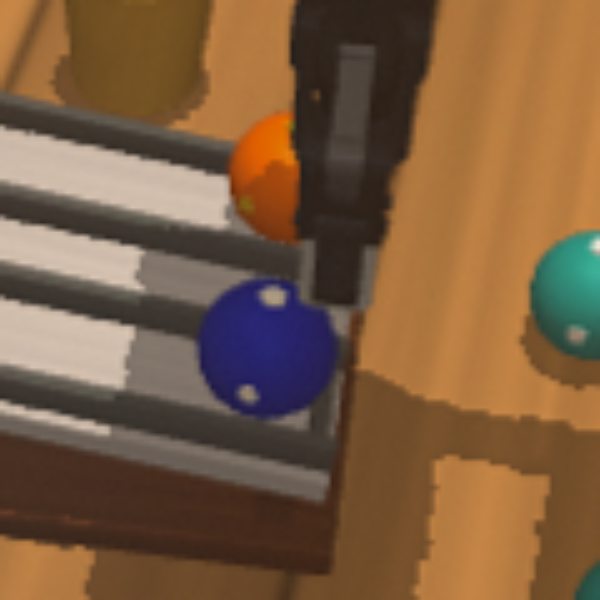

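```bash
python3 - <<'E'
from loc import *
d=dict(np.load('side.npz')); C=cloud(d)
u=np.array([.9966,.0819,0]); v=np.array([-.0819,.9966,0]); O=np.array([616.2,45.4,0])
for py in (240,244,247,249,250,251,252,254):
  print(py,[(px,*[int(round(k)) for k in ((C[py,px]-O)@u,(C[py,px]-O)@v,C[py,px][2])]) for px in (367,371,374,378,382,384)])
E
```

```text
240 [(367, -82, -20, 54), (371, -91, 59, 123), (374, -96, 65, 129), (378, -102, 64, 129), (382, -107, 64, 130), (384, -110, 58, 125)]
244 [(367, -82, -20, 45), (371, -92, 58, 115), (374, -96, 64, 121), (378, -102, 65, 122), (382, -108, 63, 122), (384, -111, 57, 116)]
247 [(367, -85, 33, 86), (371, -92, 57, 108), (374, -97, 67, 117), (378, -103, 62, 114), (382, -108, 57, 110), (384, -111, 57, 111)]
249 [(367, -86, 41, 88), (371, -92, 58, 104), (374, -97, 65, 111), (378, -103, 66, 113), (382, -109, 56, 105), (384, -112, 58, 108)]
250 [(367, -86, 46, 91), (371, -93, 59, 103), (374, -97, 62, 107), (378, -103, 64, 109), (382, -109, 56, 104), (384, -112, 57, 104)]
251 [(367, -86, 44, 87), (371, -92, 42, 86), (374, -97, 58, 102), (378, -103, 57, 102), (382, -109, 59, 104), (384, -111, -55, 2)]
252 [(367, -86, 46, 86), (371, -92, 45, 87), (374, -97, 38, 81), (378, -102, -5, 43), (382, -108, -43, 10), (384, -111, -51, 3)]
254 [(367, -87, 48, 85), (371, -93, 48, 85), (374, -97, 45, 84), (378, -102, -4, 40), (382, -108, -48, 1), (384, -112, -48, 2)]
```

The tips are about 40 mm higher than the reported TCP suggests: the depth image puts the fingertip bottom at z ≈ 102, above the marble (top at 88). That explains why nothing was touched. I'll back off, then measure the tip height again directly.

Scaled: 0.034 m / 0.25 = 0.136, 0.03 m / 0.25 = 0.12.

>>> send_rows:
  fingers: [0.02, 0.02, 0.02, 0.02, 0.02, 0.02, 0.02]
  xyz:
    - [0.016, 0, 0]
    - [0.04, 0, 0]
    - [0.068, 0, 0]
    - [0.096, 0, 0]
    - [0.12, 0, 0]
    - [0.136, 0, 0]
    - [0.136, 0, 0]
  turn:
    - [0, 0, 0]
    - [0, 0, 0]
    - [0, 0, 0]
    - [0, 0, 0]
    - [0, 0, 0]
    - [0, 0, 0]
    - [0, 0, 0]

```text
clock: 4.88
ee_pos: [475.4, 76.1, 61.4]
orientation: [-0.0, -0.042, 0.999, -0.0]
wrist_force: [-0.3, 0.2, -0.5]
grip_width: 19.9
finger_force: 0.0
```

```bash
cat > tip.py <<'E'
from loc import *
d=grab('side'); C=cloud(d); s=manip.observe()
u=np.array([.9966,.0819,0]); v=np.array([-.0819,.9966,0]); O=np.array([616.2,45.4,0])
H,V,Z=(C-O)@u,(C-O)@v,C[...,2]; h0,v0=(s['ee_pos']-O)@u,(s['ee_pos']-O)@v
m=(abs(H-h0)<16)&(abs(V-v0)<40)&(Z>50)
print('ee',s['ee_pos'].round(1),'h',h0.round(1),'v',v0.round(1),'F',s['wrist_force'].round(2))
for lo in range(50,160,8):
    k=m&(Z>=lo)&(Z<lo+8)
    if k.sum()>3: print(lo,k.sum(),'h',np.percentile(H[k],[5,95]).round(0),'v',np.percentile(V[k],[5,95]).round(0))
E
python3 tip.py; python3 see.py
```

```text
ee [476.2  76.1  61.5] h -137.0 v 42.1 F [ 0.17 -0.19  0.64]
98 21 h [-146. -128.] v [56. 59.]
106 48 h [-147. -126.] v [56. 65.]
114 57 h [-147. -127.] v [57. 66.]
122 62 h [-146. -128.] v [58. 66.]
130 15 h [-143. -130.] v [62. 66.]
146 21 h [-150. -124.] v [58. 82.]
154 17 h [-145. -125.] v [31. 81.]
px ((363.0, 259.22222900390625), 13.814126968383789) tray x -78.4 z 23.4
4.9833 [476.8  76.2  61.5] F [0.05 0.49 0.8 ] fing tray h -136.4 42.1
```

The tip bottom is consistently at about 100 while ee z reads 61.5, and the marble's lack of contact confirms it. Descend 25 mm here, clear of the tray, then measure again.

Scaled: 0.025 m / 0.25 = 0.1, 0.024 m / 0.25 = 0.096.

>>> send_rows:
  fingers: [0.02, 0.02, 0.02, 0.02, 0.02, 0.02, 0.02]
  xyz:
    - [0, 0, 0.012]
    - [0, 0, 0.032]
    - [0, 0, 0.056]
    - [0, 0, 0.08]
    - [0, 0, 0.096]
    - [0, 0, 0.1]
    - [0, 0, 0.1]
  turn:
    - [0, 0, 0]
    - [0, 0, 0]
    - [0, 0, 0]
    - [0, 0, 0]
    - [0, 0, 0]
    - [0, 0, 0]
    - [0, 0, 0]

```text
clock: 5.57
ee_pos: [476.4, 76.1, 35.9]
orientation: [-0.0, -0.042, 0.999, -0.0]
wrist_force: [0.3, 0.0, 0.2]
grip_width: 20.4
finger_force: 0.0
```

```bash
python3 tip.py
```

```text
ee [476.5  76.2  36.2] h -136.7 v 42.1 F [-0.1  -0.59 -0.26]
74 22 h [-146. -126.] v [56. 60.]
82 55 h [-146. -126.] v [56. 65.]
90 58 h [-146. -127.] v [57. 66.]
98 43 h [-144. -127.] v [57. 66.]
106 6 h [-139. -130.] v [64. 66.]
122 29 h [-147. -123.] v [69. 82.]
130 6 h [-136. -124.] v [30. 81.]
138 40 h [-152. -121.] v [52. 65.]
146 51 h [-151. -121.] v [55. 64.]
154 40 h [-152. -122.] v [60. 70.]
```

The offset holds at 40 mm (tip ≈ 76). Another 18 mm puts the tip at about 58.

Scaled: 0.018 m / 0.25 = 0.072, 0.015 m / 0.25 = 0.06.

>>> send_rows:
  fingers: [0.02, 0.02, 0.02, 0.02, 0.02, 0.02, 0.02]
  xyz:
    - [0, 0, 0.012]
    - [0, 0, 0.028]
    - [0, 0, 0.044]
    - [0, 0, 0.06]
    - [0, 0, 0.072]
    - [0, 0, 0.072]
    - [0, 0, 0.072]
  turn:
    - [0, 0, 0]
    - [0, 0, 0]
    - [0, 0, 0]
    - [0, 0, 0]
    - [0, 0, 0]
    - [0, 0, 0]
    - [0, 0, 0]

```text
clock: 6.2
ee_pos: [476.5, 76.2, 18.2]
orientation: [-0.0, -0.042, 0.999, -0.0]
wrist_force: [-0.4, -0.3, -0.6]
grip_width: 20.1
finger_force: 0.0
```

```bash
python3 tip.py | head -4; python3 - <<'E'
from loc import *
d=dict(np.load('side.npz')); cv2.imwrite('pics/side3.png',cv2.resize(d['img'][190:310,310:430],None,fx=4,fy=4)[:,:,::-1])
E
```

```text
ee [476.6  76.2  18.3] h -136.6 v 42.1 F [0.34 0.27 0.39]
50 5 h [-141. -128.] v [57. 58.]
58 24 h [-146. -126.] v [55. 63.]
66 54 h [-146. -126.] v [57. 66.]
```

View pics/side3.png

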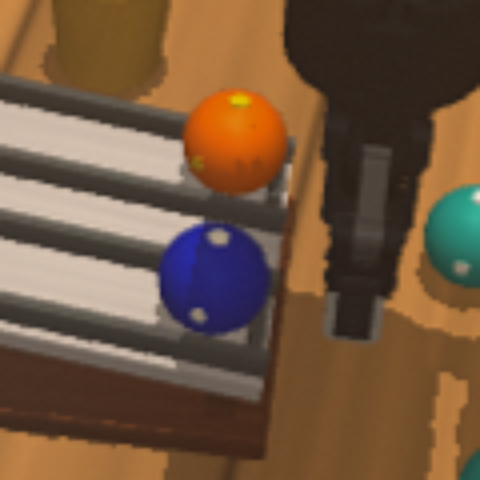

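The tips (crop (355,335)) now stand behind the blue marble (215,278) at the height of its lower half, above the lip. Approach and make contact.

Scaled: -0.037 m / 0.25 = -0.148, -0.034 m / 0.25 = -0.136.

>>> send_rows:
  fingers: [0.02, 0.02, 0.02, 0.02, 0.02, 0.02, 0.02, 0.02, 0.02, 0.02, 0.02, 0.02]
  xyz:
    - [-0.016, 0, 0]
    - [-0.036, 0, -0.002]
    - [-0.056, 0, -0.004]
    - [-0.072, 0, -0.006]
    - [-0.08, 0, -0.008]
    - [-0.088, 0, -0.01]
    - [-0.096, 0, -0.012]
    - [-0.104, 0, -0.014]
    - [-0.112, 0, -0.016]
    - [-0.124, 0, -0.018]
    - [-0.136, 0, -0.02]
    - [-0.148, 0, -0.022]
  turn:
    - [0, 0, 0]
    - [0, 0, 0]
    - [0, 0, 0]
    - [0, 0, 0]
    - [0, 0, 0]
    - [0, 0, 0]
    - [0, 0, 0]
    - [0, 0, 0]
    - [0, 0, 0]
    - [0, 0, 0]
    - [0, 0, 0]
    - [0, 0, 0]

```text
clock: 7.25
ee_pos: [513.8, 79.3, 23.9]
orientation: [0.0, -0.042, 0.999, 0.0]
wrist_force: [-1.2, -0.2, -0.0]
grip_width: 19.8
finger_force: 0.3
```

```bash
python3 see.py
```

```text
px ((354.9430236816406, 257.4873352050781), 13.829537391662598) tray x -65.6 z 23.2
7.3 [514.6  79.3  24.1] F [-0.12 -0.7  -0.79] fing tray h -98.5 42.1
```

The marble rolls with the fingers (tray x ≈ −66, z still on the floor). Continue up the lane.

Scaled: -0.048 m / 0.25 = -0.192, -0.044 m / 0.25 = -0.176.

>>> send_rows:
  fingers: [0.02, 0.02, 0.02, 0.02, 0.02, 0.02, 0.02, 0.02, 0.02, 0.02, 0.02, 0.02]
  xyz:
    - [-0.016, 0, -0.0024]
    - [-0.032, 0, -0.0044]
    - [-0.048, 0, -0.0068]
    - [-0.064, 0, -0.0092]
    - [-0.08, 0, -0.0112]
    - [-0.096, 0, -0.0136]
    - [-0.112, 0, -0.0156]
    - [-0.128, 0, -0.018]
    - [-0.144, 0, -0.0204]
    - [-0.16, 0, -0.0224]
    - [-0.176, 0, -0.0248]
    - [-0.192, 0, -0.0272]
  turn:
    - [0, 0, 0]
    - [0, 0, 0]
    - [0, 0, 0]
    - [0, 0, 0]
    - [0, 0, 0]
    - [0, 0, 0]
    - [0, 0, 0]
    - [0, 0, 0]
    - [0, 0, 0]
    - [0, 0, 0]
    - [0, 0, 0]
    - [0, 0, 0]

```text
clock: 8.3
ee_pos: [561.7, 83.3, 30.7]
orientation: [-0.0, -0.042, 0.999, -0.0]
wrist_force: [-1.1, -0.5, 0.9]
grip_width: 19.9
finger_force: 0.3
```

```bash
python3 see.py
```

```text
px ((324.5, 250.61111450195312), 13.83890151977539) tray x -17.1 z 23.5
8.35 [562.7  83.3  30.9] F [ 1.06 -0.02  0.87] fing tray h -50.2 42.1
```

Scaled: -0.048 m / 0.25 = -0.192, -0.02 m / 0.25 = -0.08.

>>> send_rows:
  fingers: [0.02, 0.02, 0.02, 0.02, 0.02, 0.02, 0.02, 0.02, 0.02, 0.02, 0.02, 0.02]
  xyz:
    - [-0.016, 0, -0.0024]
    - [-0.032, 0, -0.0044]
    - [-0.048, 0, -0.0068]
    - [-0.064, 0, -0.0092]
    - [-0.08, 0, -0.0112]
    - [-0.096, 0, -0.0136]
    - [-0.112, 0, -0.0156]
    - [-0.128, 0, -0.018]
    - [-0.144, 0, -0.0204]
    - [-0.16, 0, -0.0224]
    - [-0.176, 0, -0.0248]
    - [-0.192, 0, -0.0272]
  turn:
    - [0, 0, 0]
    - [0, 0, 0]
    - [0, 0, 0]
    - [0, 0, 0]
    - [0, 0, 0]
    - [0, 0, 0]
    - [0, 0, 0]
    - [0, 0, 0]
    - [0, 0, 0]
    - [0, 0, 0]
    - [0, 0, 0]
    - [0, 0, 0]

```text
clock: 9.35
ee_pos: [609.6, 87.3, 37.5]
orientation: [-0.0, -0.042, 0.999, -0.0]
wrist_force: [0.1, -0.5, 0.3]
grip_width: 20.2
finger_force: 0.3
```

```bash
python3 see.py
```

```text
px ((293.6363525390625, 244.18182373046875), 13.67429256439209) tray x 32.1 z 22.6
9.4 [610.5  87.3  37.7] F [-0.32  0.58  0.04] fing tray h -2.3 42.2
```

Scaled: -0.031 m / 0.25 = -0.124, -0.03 m / 0.25 = -0.12.

>>> send_rows:
  fingers: [0.02, 0.02, 0.02, 0.02, 0.02, 0.02, 0.02, 0.02, 0.02, 0.02, 0.02, 0.02]
  xyz:
    - [-0.012, 0, -0.0016]
    - [-0.024, 0, -0.0032]
    - [-0.036, 0, -0.0052]
    - [-0.048, 0, -0.0068]
    - [-0.06, 0, -0.0084]
    - [-0.072, 0, -0.01]
    - [-0.084, 0, -0.012]
    - [-0.096, 0, -0.0136]
    - [-0.108, 0, -0.0152]
    - [-0.12, 0, -0.0168]
    - [-0.124, 0, -0.0176]
    - [-0.124, 0, -0.0176]
  turn:
    - [0, 0, 0]
    - [0, 0, 0]
    - [0, 0, 0]
    - [0, 0, 0]
    - [0, 0, 0]
    - [0, 0, 0]
    - [0, 0, 0]
    - [0, 0, 0]
    - [0, 0, 0]
    - [0, 0, 0]
    - [0, 0, 0]
    - [0, 0, 0]

```text
clock: 10.4
ee_pos: [640.4, 89.8, 41.9]
orientation: [0.0, -0.042, 0.999, -0.0]
wrist_force: [-0.2, 0.1, -0.9]
grip_width: 20.3
finger_force: 0.0
```

```bash
python3 see.py; python3 - <<'E'
from loc import *
d=dict(np.load('side.npz')); cv2.imwrite('pics/side4.png',cv2.resize(d['img'][170:310,230:400],None,fx=4,fy=4)[:,:,::-1])
E
```

```text
px ((269.3658447265625, 240.06097412109375), 13.77144718170166) tray x 70.6 z 20.0
10.45 [640.1  89.8  41.8] F [-0.37 -0.66  0.54] fing tray h 27.5 42.3
```

View pics/side4.png

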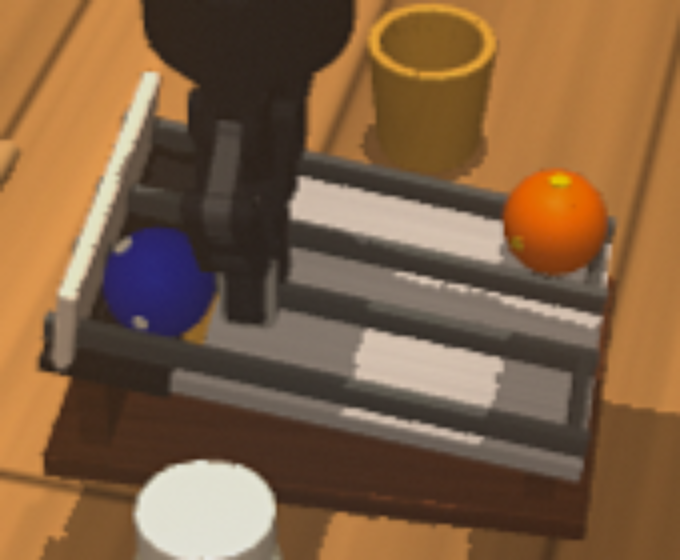

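The marble has dropped past the brass strip and sits against the white stop (crop (160,282)). The amber marble is still in place. Back off slightly, then go straight up.

Scaled: -0.1 m / 0.25 = -0.4, -0.098 m / 0.25 = -0.392.

>>> send_rows:
  fingers: [0.02, 0.02, 0.02, 0.02, 0.02, 0.02, 0.02, 0.02, 0.02, 0.02, 0.02, 0.02]
  xyz:
    - [0.012, 0, -0.004]
    - [0.028, 0, -0.016]
    - [0.04, 0, -0.04]
    - [0.04, 0, -0.08]
    - [0.04, 0, -0.14]
    - [0.04, 0, -0.2]
    - [0.04, 0, -0.26]
    - [0.04, 0, -0.32]
    - [0.04, 0, -0.36]
    - [0.04, 0, -0.392]
    - [0.04, 0, -0.4]
    - [0.04, 0, -0.4]
  turn:
    - [0, 0, 0]
    - [0, 0, 0]
    - [0, 0, 0]
    - [0, 0, 0]
    - [0, 0, 0]
    - [0, 0, 0]
    - [0, 0, 0]
    - [0, 0, 0]
    - [0, 0, 0]
    - [0, 0, 0]
    - [0, 0, 0]
    - [0, 0, 0]

```text
clock: 11.45
ee_pos: [630.3, 89.0, 142.4]
orientation: [0.0, -0.042, 0.999, 0.0]
wrist_force: [-0.2, -0.3, -1.1]
grip_width: 19.8
finger_force: 0.0
```

```bash
python3 see.py; python3 - <<'E'
from loc import *
d=dict(np.load('side.npz')); print('amber',blob(d,*AMB,(350,388,205,245))[0])
E
python3 see.py
```

```text
px ((269.3742980957031, 240.0335235595703), 13.766973495483398) tray x 70.6 z 20.0
11.5 [629.9  89.  141.7] F [ 0.94  0.42 -0.08] fing tray h 17.2 42.3
amber ((368.38946533203125, 224.26348876953125), 12.812163352966309)
px ((269.3658447265625, 240.06097412109375), 13.77144718170166) tray x 70.6 z 20.0
11.55 [629.7  89.  141.3] F [-0.14 -1.1   0.09] fing tray h 17.1 42.3
```

The z reading of 20 is a little high for a seated marble (16 expected). I'll move the arm back so that both cameras can see it and triangulate.

Scaled: 0.158 m / 0.25 = 0.632, 0.152 m / 0.25 = 0.608.

>>> send_rows:
  fingers: [0.02, 0.02, 0.02, 0.02, 0.02, 0.02, 0.02, 0.02, 0.02, 0.02]
  xyz:
    - [0.032, 0, 0]
    - [0.1, 0, 0]
    - [0.18, 0, 0]
    - [0.28, 0, 0]
    - [0.38, 0, 0]
    - [0.48, 0, 0]
    - [0.56, 0, 0]
    - [0.608, 0, 0]
    - [0.632, 0, 0]
    - [0.632, 0, 0]
  turn:
    - [0, 0, 0]
    - [0, 0, 0]
    - [0, 0, 0]
    - [0, 0, 0]
    - [0, 0, 0]
    - [0, 0, 0]
    - [0, 0, 0]
    - [0, 0, 0]
    - [0, 0, 0]
    - [0, 0, 0]

```text
clock: 12.38
ee_pos: [471.1, 75.8, 141.7]
orientation: [-0.001, -0.042, 0.999, -0.0]
wrist_force: [0.8, -0.3, -0.3]
grip_width: 19.8
finger_force: 0.0
```

```bash
python3 see.py; python3 - <<'E'
from loc import *
s=dict(np.load('side.npz')); t=grab('top')
a=blob(t,*BLUE,(255,310,160,225))[0]; b=blob(s,*BLUE,(230,390,180,300))[0]
p,g=meet(ray(t,*a[0]),ray(s,*b[0])); 
Y=R.from_euler('zy',[.082,-.14]); O=[616,45.2,55]
print(a,b,p.round(1),'gap',g,'tray',Y.inv().apply(p-O).round(1))
C=cloud(t); k=C[int(a[0][1])-4:int(a[0][1])+5,int(a[0][0])-4:int(a[0][0])+5,2]; print('top z',k.max(),np.median(k)); C=cloud(s)
x,y=map(int,b[0]); q=C[y-14:y+15,x-13:x+14].reshape(-1,3); hs=cv2.cvtColor(s['img'],cv2.COLOR_RGB2HSV)[y-14:y+15,x-13:x+14]; m=cv2.inRange(hs,*BLUE).ravel()>0; q=q[m]
from scipy.optimize import least_squares
f=least_squares(lambda c:np.linalg.norm(q-c,axis=1)-22,p,loss='soft_l1'); print('sphere',f.x.round(1),Y.inv().apply(f.x-O).round(1))
E
```

```text
px ((269.4375, 239.9375), 13.83647632598877) tray x 70.5 z 20.2
12.4333 [472.4  75.8 141.8] F [ 1.08 -0.57 -0.19] fing tray h -140.8 42.1
((278.0, 190.3947296142578), 13.373202323913574) ((269.4375, 239.9375), 13.83647632598877) [679.2  93.1  85.1] gap 0.4751520199069563 tray [70.4 42.2 21. ]
top z 107.20959797405976 104.01622891516081
sphere [679.4  92.   83.5] [70.4 41.2 19.4]
```

```bash
python3 - <<'E'
from loc import *
from scipy.optimize import least_squares
Y=R.from_euler('zy',[.082,-.14]); O=[616,45.2,55]
for n,bb,ba in(('side',(230,300,200,270),(350,388,205,245)),('top',(255,310,160,225),(322,358,260,296))):
    d=grab(n); T=Y.inv().apply((cloud(d)-O).reshape(-1,3)).reshape(480,640,3)
    hsv=cv2.cvtColor(d['img'],cv2.COLOR_RGB2HSV)
    for c,b,x0 in((BLUE,bb,[70,42,17]),(AMB,ba,[-80,-42,22])):
        m=cv2.inRange(hsv,*c)>0; k=np.zeros_like(m); k[b[2]:b[3],b[0]:b[1]]=m[b[2]:b[3],b[0]:b[1]]
        k=cv2.erode(k.astype(np.uint8),np.ones((5,5)))>0; q=T[k]
        if len(q)<20: continue
        f=least_squares(lambda p:np.linalg.norm(q-p,axis=1)-22,x0,loss='soft_l1'); print(n,c[0],len(q),f.x.round(1))
    X,Yy,Z=T[...,0],T[...,1],T[...,2]
    def med(nm,m): print(n,nm,m.sum(),np.median(Z[m]).round(1) if m.any() else '')
    med('floorL mid',(abs(X)<40)&(abs(Yy-42)<12)&(abs(Z)<15)); med('floorC hi',(X>20)&(X<50)&(abs(Yy)<12)&(abs(Z)<15))
    med('seatC',(X>62)&(X<88)&(abs(Yy)<12)&(abs(Z)<15)); med('seatR',(X>62)&(X<88)&(abs(Yy+42)<12)&(abs(Z)<15))
    m=(abs(Yy)<65)&(X>90)&(X<104)&(Z>5); print(n,'stop top',m.sum(),np.percentile(Z[m],[50,80,95]).round(1))
    med('wall L hi',(X>60)&(X<85)&(abs(Yy-19)<2)&(abs(Z-10)<8)); med('wall L lo',(abs(X)<40)&(abs(Yy-19)<2)&(abs(Z-10)<8))
E
```

```text
side (110, 100, 50) 347 [70.3 41.1 19.4]
side (3, 200, 120) 261 [-78.4 -42.7  21.8]
side floorL mid 458 1.4
side floorC hi 123 1.2
side seatC 0 
side seatR 73 -5.7
side stop top 454 [29.3 31.3 32.6]
side wall L hi 0 
side wall L lo 153 9.6
top (110, 100, 50) 313 [69.9 42.5 19.2]
top floorL mid 631 1.0
top floorC hi 265 0.5
top seatC 229 -5.4
top seatR 225 -5.8
top stop top 620 [29.5 31.2 32.4]
top wall L hi 39 10.6
top wall L lo 107 10.6
```

Sphere fits from both cameras put the marble at tray x ≈ 70, y ≈ 42, z ≈ 19.3. That is where the geometry says it must rest: a 44 mm ball in a 40 mm lane with 10 mm walls sits on the wall tops at z = 19.2. It is inside the limits and has been still for 2 s. The amber marble is unmoved and the hand is clear, so I'm handing in.

```bash
python3 -c "
from bench import manip; print(manip.hand_in())"
```

```text
the job is handed in; nothing more can be done
None
```

I pushed the blue marble up the left lane and over the brass edge; it lies still in the seat with the amber marble in place and the hand clear, but its measured height (about 19.3 mm) is only just under the 19.5 mm limit; the job is handed in and no verdict was shown.

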